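Lock the doorbell chime's battery cap with the slot key

ROBOT

A 6-joint arm with a two-finger parallel gripper is mounted at the origin on the work surface. World frame = base frame: x ahead of the robot, y to its left, z up, the work surface at z = 0. Lengths are in m, angles in degrees, forces in N, time in s.
With the tool pointing down it reaches from about 0.4 to 0.825 m from the base axis. Payload 7 kg.
Tool frame: the origin (TCP) lies midway between the tips of the shut fingers; the grasp point (between the pads) lies 19 mm behind it; z points along the fingers, y is the direction in which the jaws open and shut (so a half turn about z gives the same grasp; the last joint's range is limited). The gripper opens to 88 mm and grips with 3 to 60 N. Pads are 19 mm wide; open, the fingers measure 130 mm over their backs; the gripper's body (78 mm by 193 mm) begins 47 mm behind the grasp point.
Start: joints at [-51.732, 20.546, 0.682, 0, -70.136, -16.507], TCP at [0.25, -0.627, 0.227] pointing down, gripper open.
Joint ranges: [-176.03, 176.03], [-82.01, 121.73], [-58.28, 71.71], [-173.87, 95.51], [-174.79, -0.11], [-173.66, 173.66]. Speed limits (degrees/s): [136.94, 136.94, 172.46, 180, 180, 180].

INTERFACE

Orientations are given as [roll, pitch, yaw] about the fixed x, y, z axes, in that order (R = Rz(yaw) Ry(pitch) Rx(roll)).
In Python, from plant import get_state, capture, get_calibration, close_job, boxes_of, cut_out gives the robot as it stands.
- The arm moves only by the tool apply_moves, never from a script. Its argument "commands" is a list of rows, each an object with "grip": the closure, from 0 (fully open) to 1 (shut); "slide": the shift along the tool's x, y, z in m, a list of three; "roll": the turn about the tool's z in degrees. In form: [{"grip": grip, "slide": [x, y, z], "roll": roll}, ...]. A call has 1 to 5 rows; each row is the pose to reach, as a shift and turn from the pose commanded when the call began, along the tool's axes at that moment; what a row does not reach only later rows make up. A row lasts 1/8 s, in which the tool goes at most 62.5 mm and 10.7 degrees, less where a joint would pass 70% of its speed; a pose out of reach is approached as far as the arm can. A call with a gripper value outside its range is refused whole. The fingers move at their own pace and stop on an object; "grip_force" is the grip in N (left out, the last holds). Time passes only in rows, so rows that repeat a pose let the fingers close. It gives the time, the measured TCP pose, the force and the opening at its end, in the units of the state.
- get_state(): the state, without advancing time (a new reading comes with each control period).
- capture(name): name is "side" or "top"; returns (picture, depth): 420x560x3 uint8, red, green, blue; 420x560 float32, m along the optical axis (not along the pixel's ray), 0 where there is no reading.
- get_calibration(name): a dict with "mtx" (3x3 intrinsics, pixels), "R" (3x3) and "t" (3): a world point X has camera coordinates R X + t. Camera axes: x right, y down, z forward; pixel columns grow to the right and rows downward; lengths in m; the calibration is good to about 2 mm. A picture is of the moment at which its call begins. get_calibration takes no time and is no camera call.
- close_job(): hands the job in, once; it reports no verdict.
Trained networks look in the newest picture that a camera, given by its name, has taken for a name from the list of things; names that differ only in an ending like _2 or _b are one class to them, and where a whole thing is asked for, a point or a joint stands for the part that bears it (a point fixed in the world has none). Each returns a list of dicts, best first, with "score" (0 to 1); they miss things now and then, are a little off and sometimes report something else, mostly with a low value. They report only what shows in the picture. A call takes as long as a camera call. They do not tell look-alikes from the thing itself.
- boxes_of(name, camera): "position" ([x, y, z] in m, in the coordinates of the camera as it stood for that picture, good to about 4 mm: the middle of the surface that is visible of it).
- cut_out(name, camera): "mask" (420x560 bool, what is visible of it).
The state is a dict: "time_s": time; "joints": joint angles; "qd": joint speeds; "joint_torque": joint torques, N m; "tcp_pos": TCP position; "eef_rot": TCP orientation; "contact_force": force on the tool from outside, world axes, zero at the start; "moment": the same for the moment, N m; "gripper_width": finger opening in m.
Only numpy, scipy, OpenCV 4.12 (cv2) and the standard library are available. Lean on these libraries where they do the work, as an engineer would, in place of code of your own. Each camera call takes 0.05 s, during which the arm holds its last target.

TASK

Take the orange slot key from its wooden stand, set its blade in the slotted battery cap of the white doorbell chime and turn that cap clockwise, seen from above, to its stop. Then put the key back upright in its stand. The black hub has the same cap but still waits for its batteries, so leave its cap undone.

Things in the scene. Friction and masses are not known exactly. Their poses are not given: they have to be found in the camera images.
- key: Upright key, 110 mm, in a 36 mm hole of a fixed wooden block (74 x 74 x 48 mm). Origin: blade's lower edge, 8 mm above the table there; x along the blade, z up. Blade 28 x 4 mm to z 22; shaft 12 mm thick to 40; round flange 50 mm wide, 40 to 45, rests on the block; orange handle 45 to 110, 34 (x) by 22 mm (y), white line along x on top. It goes back in that hole, at any turn about z.
- chime_slot (a point): Top centre, 49 mm above the table, of the aluminium cap (44 mm across, 12 mm proud, blue collar) on the white chime, a fixed box 110 x 150 x 34 mm with a grille. A slot crosses the cap, 10 mm wide, 10 mm deep, with 3 mm chamfered lips; frame x runs along it and turns with the cap, z up on the axis. The blade has about 12 degrees of play in it either way.
- chime_cap (a joint): Turn of the chime's cap in rad: grows clockwise seen from above, starts undone between 0 and 0.3, fixed stop at 1.3 where the slot points to the blue line on the white box. It turns stiffly (0.07 N m) and stays where it is left.
- hub_cap (a joint): Turn of the identical cap on the black hub, a fixed box of the same size with a grey collar and green lights on the other side of the wooden block: same sense and range, starts between 0 and 0.3, has to stay undone.
Mind the look-alikes: they are no part of the job. What is shaped like the part that bears chime_slot but purple or yellow is not meant.

How it is judged (in metres and radians):
On the way, in this order (a step that is already met when the one before it is completed fails the run):
1. the key's blade is in the slot of the chime's cap, which is still undone (horizontal distance between key and chime_slot below 0.015 m and z of key in the frame of chime_slot below -0.003 m and value of joint chime_cap below 0.7 rad), for 0.1 s.
2. the cap is turned to its stop with the blade still in the slot (horizontal distance between key and chime_slot below 0.015 m and z of key in the frame of chime_slot below -0.002 m and value of joint chime_cap above 1.1 rad), for 0.1 s.
At the end, for the whole second after the job is handed in: The chime's cap is within 0.2 rad (11 degrees) of its stop, the hub's cap is still undone (below 0.45 rad), and the key stands at rest in its stand, within 15 mm of where it began and within 10 degrees of upright (value of joint chime_cap above 1.1 rad and value of joint hub_cap below 0.45 rad and distance of key from where it was at the start of the episode below 0.015 m and angle between key's own z axis and vertical below 0.17 rad and linear speed of key below 0.03 m/s); the robot touches nothing.
It fails at once if the hub's cap is turned (value of joint hub_cap above 0.45 rad).
It also fails if it takes over 51 s, if anything falls off the work surface, if the arm or the gripper's body presses on something with over 40 N, if the wrist force passes 120 N, or if a joint passes its speed limit or range.

## Working session

There is one attempt and no reset: what is moved stays moved. The work goes in short steps, Python scripts to look and compute and a tool call to move; the robot and the scene stay as the last step left them, time stands still between calls to the robot, and variables do not carry over. Pictures are saved under pics/ and viewed, and the job is handed in when it is done.

Besides the shell and the picture viewer there is one more tool, called after "Call:" by a JSON object that holds its "op" and its "data", one argument or row to a line. apply_moves: Moves the arm, as the interface text tells. Its arguments: {"type":"object","properties":{"commands":{"type":"array"},"grip_force":{"type":"number"}},"required":["commands"]}

```bash
mkdir -p pics; ls
python3 - <<'E'
from plant import *
import cv2,numpy as np
print(get_state())
for n in("side","top"):
    p,d=capture(n); cv2.imwrite(f"pics/{n}0.png",p[:,:,::-1]); np.save(f"{n}0.npy",d)
    c=get_calibration(n); print(n,c, d.min(),d.max())
E
```

```text
pics
{'time_s': 0.0, 'joints': array([-5.17325042e+01,  2.05907672e+01,  6.31084549e-01, -1.90760287e-02,
       -7.01373538e+01, -1.65061962e+01]), 'qd': array([-0.00110556,  0.06054057, -0.04724435,  0.01235173,  0.05960647,
        0.00412334]), 'joint_torque': array([ 1.01260839e-04, -5.82712483e+01,  2.93061340e+01,  6.99703708e+00,
        7.14753172e-03, -1.45459826e-04]), 'tcp_pos': array([ 0.2500088 , -0.62643203,  0.22561311]), 'eef_rot': array([ 1.79901867e+02, -1.03789248e-02, -1.58245188e+02]), 'contact_force': array([-0.12296639,  0.0845476 ,  0.21410707]), 'moment': array([-0.00970639,  0.01475252, -0.00307275]), 'gripper_width': 0.08733662628217499}
side {'mtx': array([[547.03697704,   0.        , 282.27472885],
       [  0.        , 547.03697704, 196.62845572],
       [  0.        ,   0.        ,   1.        ]]), 'R': array([[-0.99957599, -0.02895854,  0.00304019],
       [-0.0202037 ,  0.61459206, -0.78858634],
       [ 0.02096783, -0.78831339, -0.61491653]]), 't': array([0.45974235, 0.14815061, 1.51141883])} 0.0 3.3100948
top {'mtx': array([[490.96715557,   0.        , 286.34095612],
       [  0.        , 490.96715557, 212.57025151],
       [  0.        ,   0.        ,   1.        ]]), 'R': array([[ 6.86161683e-04, -9.99960616e-01,  8.84845750e-03],
       [-9.89359802e-01, -1.96617792e-03, -1.45476169e-01],
       [ 1.45487838e-01, -8.65448799e-03, -9.89322187e-01]]), 't': array([-0.13517658,  0.47914631,  1.39914497])} 0.0 2.4127007
```

View pics/side0.png

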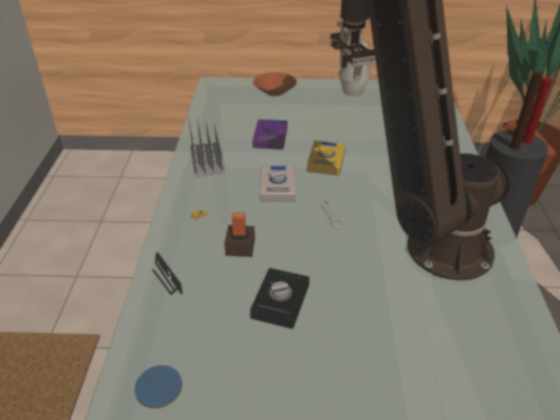

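View pics/top0.png

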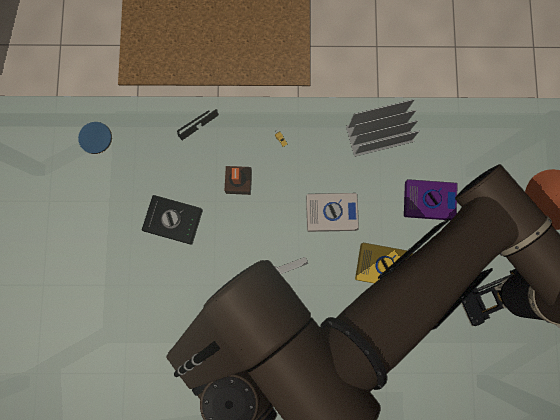

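The side view shows the key and stand at (239,232), the white chime at (278,180) and the hub at (281,295). In the top view the stand is at (238,178), the chime cap at (334,211) and the hub at (171,218). Next I'll zoom in and measure.

```bash
cat > h.py <<'E'
from plant import *
import cv2,numpy as np
def w(n,u,v,z=None,d=None):
    c=get_calibration(n);K,R,t=c['mtx'],c['R'],c['t']
    r=np.linalg.inv(K)@[u,v,1.]
    if d is not None: return R.T@(r*d-t)
    o=-R.T@t; r=R.T@r; return o+r*(z-o[2])/r[2]
def tow(n,p):
    c=get_calibration(n); return c['R'].T@(np.array(p)-c['t'])
def px(n,X):
    c=get_calibration(n); p=c['mtx']@(c['R']@np.array(X)+c['t']); return p[:2]/p[2]
E
python3 - <<'E'
from h import *
for n in("side","top"):
    p=cv2.imread(f"pics/{n}0.png"); d=np.load(f"{n}0.npy")
    for i,(nm) in enumerate(("key","chime_slot")):
        capture(n)
        for b in boxes_of(nm,n)[:4]: print(n,nm,round(b['score'],2),np.round(tow(n,b['position']),4),np.round(px(n,tow(n,b['position'])),1))
        m=cut_out(nm,n)
        for k in m[:4]:
            v,u=np.nonzero(k['mask']); print('  mask',round(k['score'],2),len(u),u.mean().round(1),v.mean().round(1))
    x0,y0=(210,150) if n=="side" else (215,155)
    c=[(p[150:200,250:306],'a'),(p[205:260,215:262],'b')] if n=="side" else [(p[185:238,300:364],'a'),(p[160:200,218:258],'b')]
    im=[cv2.resize(a,(390,400),interpolation=cv2.INTER_CUBIC) for a,_ in c]
    cv2.imwrite(f"pics/z{n}0.png",np.hstack(im))
E
```

```text
side key 0.83 [0.5768 0.0211 0.087 ] [238.2 227. ]
  mask 0.59 382 239.3 225.8
side chime_slot 0.68 [ 0.5154 -0.561   0.0497] [271.2 127. ]
side chime_slot 0.49 [ 0.4812 -0.2653  0.0525] [278.  175.4]
side chime_slot 0.41 [ 0.3272 -0.4138  0.0522] [326.  150.2]
  mask 0.44 97 269.5 127.4
top key 0.65 [0.5724 0.0077 0.0786] [236.8 178.1]
  mask 0.6 232 237.3 177.1
top chime_slot 0.75 [ 0.5203 -0.5584  0.0487] [431.8 198.3]
top chime_slot 0.63 [ 0.4849 -0.269   0.0429] [332.5 210.4]
top chime_slot 0.53 [ 0.3262 -0.4148  0.0512] [384.7 265.1]
  mask 0.77 175 432.6 198.0
  mask 0.6 152 332.5 210.6
  mask 0.45 137 384.0 264.3
```

View pics/zside0.png

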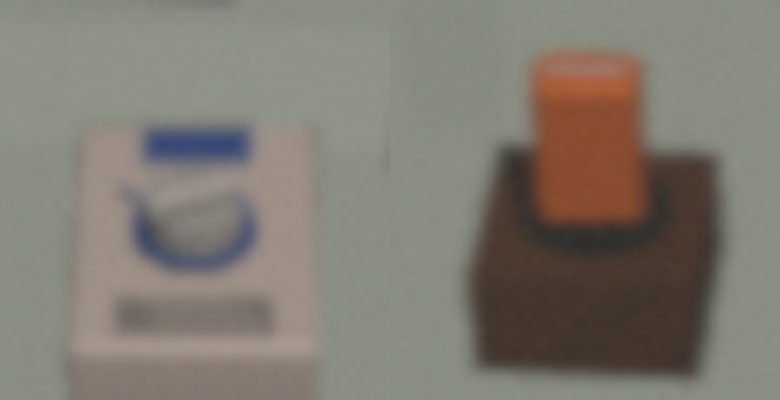

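View pics/ztop0.png

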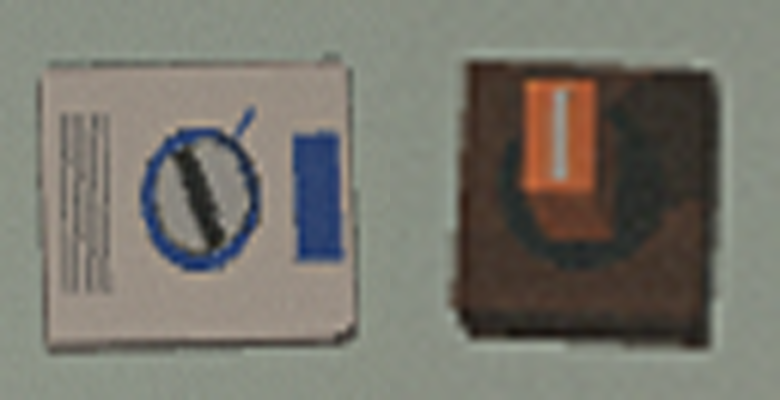

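Run:
```python
from h import *
p=cv2.imread("pics/top0.png"); d=np.load("top0.npy")
hsv=cv2.cvtColor(p,cv2.COLOR_BGR2HSV)
def axis(P):
    P=np.array(P)[:,:2]; c=P.mean(0); u,s,vt=np.linalg.svd(P-c); a=np.degrees(np.arctan2(vt[0,1],vt[0,0]))%180
    return c.round(4),round(a,1),(s/np.sqrt(len(P))).round(4)
# orange top face & handle
H,S,V=[hsv[...,i].astype(int) for i in range(3)]
ys,xs=np.mgrid[0:420,0:560]
roi=(xs>218)&(xs<258)&(ys>160)&(ys<200)
D=np.where(d>0,d,np.nan)
c=get_calibration("top")
r=np.linalg.inv(c['mtx'])@np.stack([xs.ravel(),ys.ravel(),np.ones(xs.size)])
W=(c['R'].T@(r*d.ravel()-c['t'][:,None])).T.reshape(420,560,3)
top=roi&(W[...,2]>0.105); print('handle top',top.sum(),np.median(W[top][:,2]))
print(axis([w("top",u,v,.118) for u,v in zip(xs[top],ys[top])]))
ln=roi&top&(S<90); print('line',ln.sum(),axis([w("top",u,v,.118) for u,v in zip(xs[ln],ys[ln])]))
# stand top
st=roi&(W[...,2]>.035)&(W[...,2]<.055); print('stand',st.sum(),np.median(W[st][:,2]))
# chime
roi=(xs>300)&(xs<364)&(ys>185)&(ys<238)
bl=roi&(H>100)&(H<130)&(S>110)
n,lab,stt,cen=cv2.connectedComponentsWithStats(bl.astype(np.uint8),connectivity=8)
for i in range(1,n): print(i,stt[i],cen[i])
print('chime top z',np.median(W[roi&~bl][:,2]))
capt=roi&(W[...,2]>.043)
cc=w("top",332.5,210.5,.049);print('cap c',cc)
near=np.hypot(xs-332.8,ys-210.8)<7.5
dk=near&(V<95)&~bl; print('slot',dk.sum(),axis([w("top",u,v,.049) for u,v in zip(xs[dk],ys[dk])]))
# collar ellipse on ring
ring=bl&(np.hypot(xs-332.8,ys-210.8)<13)
cn,_=cv2.findContours(ring.astype(np.uint8),cv2.RETR_EXTERNAL,cv2.CHAIN_APPROX_NONE)
e=cv2.fitEllipse(max(cn,key=len));print('ring',e, w("top",*e[0],.037), w("top",*e[0],.049))
white=roi&(S<60)&(V>110)&(W[...,2]>.025)
for nm,a,z0,b in(("c",(0,0),0,0),):pass
im=np.hstack([cv2.resize(p[192:232,306:362],(784,560),interpolation=cv2.INTER_NEAREST)]); cv2.imwrite("pics/zc.png",im)
im=cv2.resize(p[160:200,214:262],(720,600),interpolation=cv2.INTER_NEAREST); cv2.imwrite("pics/zk.png",im)
```

```text
handle top 103 0.11834370638310579
(array([0.5746, 0.0072]), np.float64(8.0), array([0.0143, 0.0087]))
line 15 (array([0.5645, 0.0036]), np.float64(12.8), array([0.0255, 0.0155]))
stand 487 0.04877398170193312
1 [340 200   1   1   1] [340. 200.]
2 [323 202  19  19  60] [330.56666667 212.5       ]
3 [348 203   8  16 107] [351.53271028 210.52336449]
4 [338 204   2   2   2] [338.5 204.5]
5 [340 207   1   1   1] [340. 207.]
6 [341 209   1   2   2] [341.  209.5]
chime top z 0.03037643764114523
cap c [ 0.48369385 -0.26824121  0.049     ]
slot 61 (array([ 0.4814, -0.2694]), np.float64(20.7), array([0.0125, 0.0057]))
ring ((332.44140625, 210.76768493652344), (17.39162826538086, 17.68301010131836), 41.82160568237305) [ 0.48472071 -0.26930649  0.037     ] [ 0.48290867 -0.268061    0.049     ]
```

View pics/zc.png

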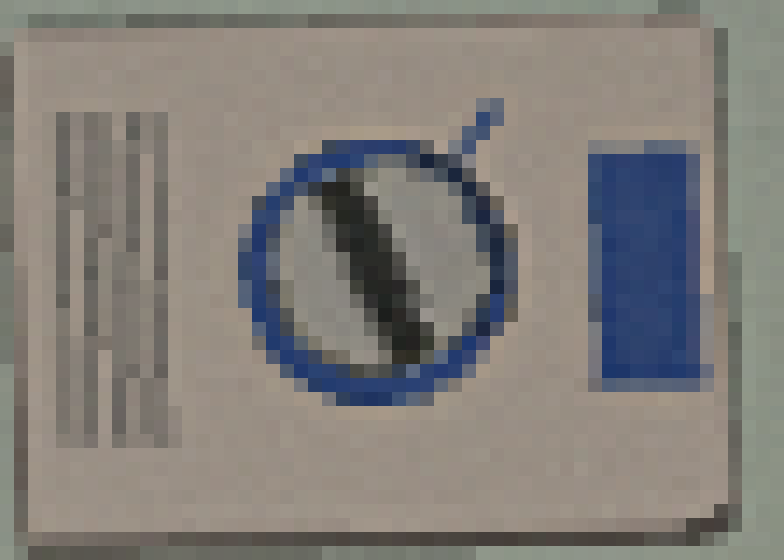

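View pics/zk.png

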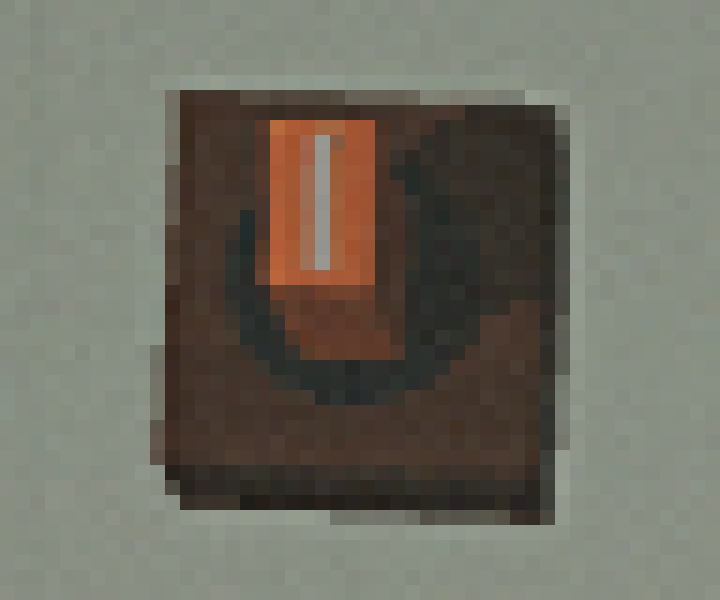

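Run:
```python
from h import *
def ang(a,b): 
    d=b-a; return np.degrees(np.arctan2(d[1],d[0]))
def tri(a,b):
    A=[];B=[]
    for n,(u,v) in (("top",a),("side",b)):
        c=get_calibration(n);P=c['mtx']@np.c_[c['R'],c['t']]
        A+= [u*P[2]-P[0],v*P[2]-P[1]]
    A=np.array(A); return np.linalg.lstsq(A[:,:3],-A[:,3],rcond=None)[0]
print('key top',w("top",235,173,.118), 'line ang',ang(w("top",235,177.5,.118),w("top",235,168.5,.118)))
print('side', w("side",238.6,214.4,.118)); print('tri',tri((235,173),(238.6,214.4)))
# handle left/right edges
print([ang(w("top",u,178.5,.118),w("top",u,167.5,.118)) for u in (231.5,238.5)])
# stand corners at z=.048 ; crop zk 15x
for n,(x,y) in dict(tl=(180,92),tr=(555,100),br=(540,500),bl=(172,470)).items(): print(n,w("top",214+x/15-.5,160+y/15-.5,.048).round(4))
a=w("top",329.3,204.5,.043);b=w("top",335.2,217.1,.043)
print('slot', (a+b)/2, ang(b,a))
c=w("top",306+378/14-.5,192+272/14-.5,.037);e=w("top",306+497/14-.5,192+105/14-.5,.034); e2=w("top",306+470/14-.5,192+148/14-.5,.034);print('ring',c,ang(c,e),ang(e2,e))
print('side slot/ring')
# side crop a: 56x50->390x400 ; cap top
for (x,y) in ((195,210),(195,225)): print(w("side",250+x/390*56-.5,150+y/8-.5,.037), w("side",250+x/390*56-.5,150+y/8-.5,.049))
print('tri ring',tri((332.44,210.77),(250+195/390*56-.5,150+222/8-.5)))
# chime box corners at z .034
P=[w("top",306+x/14-.5,192+y/14-.5,.034) for x,y in((18,18),(716,18),(724,530),(20,536))];print(np.round(P,4),np.mean(P,0))
im=cv2.imread("pics/side0.png"); cv2.imwrite("pics/zs.png",cv2.resize(im[155:205,250:310],(720,600),interpolation=cv2.INTER_NEAREST))
```

```text
key top [0.57824619 0.00915616 0.118     ] line ang 0.910137235669648
side [0.57565879 0.00573135 0.118     ]
tri [0.5762464  0.00892114 0.12094866]
[np.float64(0.9694345317715678), np.float64(0.850830678379608)]
tl [0.6164 0.0442 0.048 ]
tr [ 0.615  -0.0291  0.048 ]
br [ 0.5354 -0.0271  0.048 ]
bl [0.5411 0.0444 0.048 ]
slot [ 0.48375243 -0.26810946  0.043     ] 24.271203297021607
ring [ 0.48424538 -0.26947176  0.037     ] -35.63613068192212 -32.3734605179046
side slot/ring
[ 0.48334544 -0.284705    0.037     ] [ 0.48272038 -0.26805409  0.049     ]
[ 0.48298515 -0.27465832  0.037     ] [ 0.48236439 -0.25812704  0.049     ]
tri ring [ 0.48322347 -0.26863367  0.04291887]
[[ 0.5386 -0.1947  0.034 ]
 [ 0.5389 -0.3417  0.034 ]
 [ 0.4305 -0.3412  0.034 ]
 [ 0.429  -0.1945  0.034 ]] [ 0.48425375 -0.26803055  0.034     ]
```

View pics/zs.png

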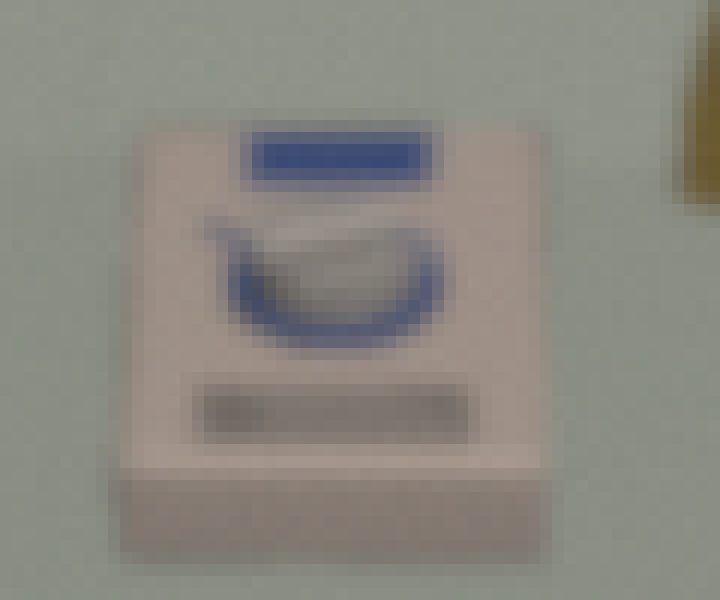

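Call:
{"op": "apply_moves", "data": {
  "commands": [
    {"grip":0,"slide":[-0.045,0.039,0],"roll":5},
    {"grip":0,"slide":[-0.09,0.078,0],"roll":10},
    {"grip":0,"slide":[-0.135,0.117,0],"roll":15},
    {"grip":0,"slide":[-0.18,0.156,0],"roll":20},
    {"grip":0,"slide":[-0.225,0.195,0],"roll":20.9}
  ],
  "grip_force": 40
}}

```text
time_s: 1.32
tcp_pos: [0.3876, -0.3607, 0.2269]
eef_rot: [-180.0, 0.0, -179.2]
contact_force: [0.6, 0.4, -0.4]
gripper_width: 0.0874
```

Call:
{"op": "apply_moves", "data": {
  "commands": [
    {"grip":0,"slide":[-0.028,0.053,0],"roll":0},
    {"grip":0,"slide":[-0.056,0.106,0],"roll":0},
    {"grip":0,"slide":[-0.084,0.159,0],"roll":0},
    {"grip":0,"slide":[-0.112,0.212,0],"roll":0},
    {"grip":0,"slide":[-0.14,0.265,0],"roll":0}
  ]
}}

```text
time_s: 1.95
tcp_pos: [0.5236, -0.0933, 0.2271]
eef_rot: [180.0, 0.1, -179.1]
contact_force: [2.0, -1.1, -0.8]
gripper_width: 0.0877
```

Call:
{"op": "apply_moves", "data": {
  "commands": [
    {"grip":0,"slide":[-0.028,0.051,0],"roll":0},
    {"grip":0,"slide":[-0.056,0.102,0],"roll":0},
    {"grip":0,"slide":[-0.056,0.102,0.02],"roll":0},
    {"grip":0,"slide":[-0.056,0.102,0.04],"roll":0},
    {"grip":0,"slide":[-0.056,0.102,0.05],"roll":0}
  ]
}}

```text
time_s: 2.58
tcp_pos: [0.5769, 0.0076, 0.1755]
eef_rot: [-180.0, -0.1, -179.1]
contact_force: [-1.1, -0.5, 0.5]
gripper_width: 0.0872
```

Run:
```python
from h import *
s=get_state();print(s['tcp_pos'],s['eef_rot'],s['joints'].round(1),s['contact_force'].round(2))
o=[]
for n in("side","top"):
    p,d=capture(n); q=px(n,[.577,.009,.1]).astype(int)
    o.append(cv2.resize(p[max(q[1]-50,0):q[1]+50,q[0]-40:q[0]+40,::-1],(400,500),interpolation=cv2.INTER_CUBIC))
cv2.imwrite("pics/a1.png",np.hstack(o))
```

```text
[0.57690253 0.00760352 0.1755115 ] [-1.79981392e+02 -7.79440473e-02 -1.79126973e+02] [  20.2   13.7  -16.1   -0.   -60.4 -109.3] [-1.06 -0.46  0.46]
```

View pics/a1.png

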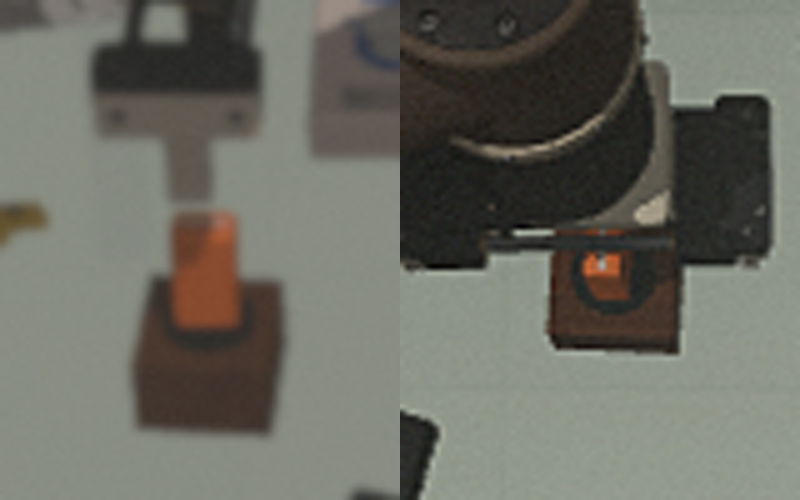

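Run:
```python
from h import *
q=px("side",[.577,.009,.1]).astype(int)
for X in ([.5769,.052,.1755],[.5769,.055,.185],[.5769,.0085,.118],[.567,.052,.1755]): print(X,(px("side",X)-q+[40,50])*5)
```

```text
[0.5769, 0.052, 0.1755] [186.80576528 192.94956865]
[0.5769, 0.055, 0.185] [185.28085154 182.00331474]
[0.5769, 0.0085, 0.118] [200.1724265  225.30772498]
[0.567, 0.052, 0.1755] [206.46394863 193.35665428]
```

Call:
{"op": "apply_moves", "data": {
  "commands": [
    {"grip":0,"slide":[0.001,0.001,0.04],"roll":0},
    {"grip":0,"slide":[0.001,0.001,0.08],"roll":0},
    {"grip":0,"slide":[0.001,0.001,0.1],"roll":0},
    {"grip":0,"slide":[0.001,0.001,0.11],"roll":0},
    {"grip":0.3,"slide":[0.001,0.001,0.11],"roll":0}
  ]
}}

```text
time_s: 3.3
tcp_pos: [0.5766, 0.0084, 0.0669]
eef_rot: [-180.0, 0.0, -179.1]
contact_force: [-0.6, -0.3, -0.1]
gripper_width: 0.0826
```

Call:
{"op": "apply_moves", "data": {
  "commands": [
    {"grip":1,"slide":[0,0,0],"roll":0},
    {"grip":1,"slide":[0,0,0],"roll":0},
    {"grip":1,"slide":[0,0,0],"roll":0},
    {"grip":1,"slide":[0,0,0],"roll":0},
    {"grip":1,"slide":[0,0,0],"roll":0}
  ]
}}

```text
time_s: 3.92
tcp_pos: [0.5764, 0.0085, 0.0666]
eef_rot: [-180.0, 0.0, -179.1]
contact_force: [0.7, -0.0, 0.0]
gripper_width: 0.033
```

Call:
{"op": "apply_moves", "data": {
  "commands": [
    {"grip":1,"slide":[0,0,0],"roll":0},
    {"grip":1,"slide":[0,0,0],"roll":0},
    {"grip":1,"slide":[0,0,0],"roll":0},
    {"grip":1,"slide":[0,0,0],"roll":0}
  ]
}}

```text
time_s: 4.42
tcp_pos: [0.5763, 0.0085, 0.0666]
eef_rot: [180.0, -0.0, -179.1]
contact_force: [-0.3, -0.1, -0.2]
gripper_width: 0.0222
```

Call:
{"op": "apply_moves", "data": {
  "commands": [
    {"grip":1,"slide":[0,0,-0.02],"roll":0},
    {"grip":1,"slide":[0,0,-0.05],"roll":0},
    {"grip":1,"slide":[0,0,-0.08],"roll":0},
    {"grip":1,"slide":[0,0,-0.11],"roll":0},
    {"grip":1,"slide":[0,0,-0.11],"roll":0}
  ]
}}

```text
time_s: 5.05
tcp_pos: [0.5776, 0.0088, 0.179]
eef_rot: [179.9, 0.2, -179.1]
contact_force: [0.0, 0.2, -1.7]
gripper_width: 0.0223
```

Run:
```python
from h import *
s=get_state();print(s['tcp_pos'],s['eef_rot'],s['gripper_width'],s['contact_force'].round(2))
o=[]
for n in("side","top"):
    p,d=capture(n); q=px(n,[.577,.009,.15]).astype(int)
    o.append(cv2.resize(p[max(q[1]-50,0):q[1]+50,q[0]-40:q[0]+40,::-1],(400,500),interpolation=cv2.INTER_CUBIC))
cv2.imwrite("pics/a2.png",np.hstack(o))
```

```text
[0.57764636 0.00881453 0.17897735] [ 179.93997541    0.24554491 -179.12705679] 0.02229626377691524 [ 0.03  0.24 -1.74]
```

View pics/a2.png

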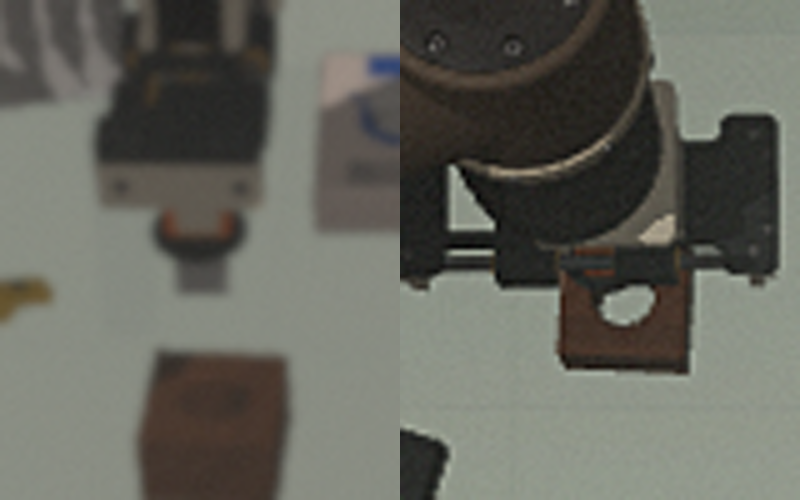

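Call:
{"op": "apply_moves", "data": {
  "commands": [
    {"grip":1,"slide":[0.017,-0.048,0],"roll":-4},
    {"grip":1,"slide":[0.034,-0.096,0],"roll":-8},
    {"grip":1,"slide":[0.051,-0.144,0],"roll":-12},
    {"grip":1,"slide":[0.068,-0.192,0],"roll":-16},
    {"grip":1,"slide":[0.082,-0.232,0],"roll":-20}
  ]
}}

```text
time_s: 5.78
tcp_pos: [0.4962, -0.2261, 0.1751]
eef_rot: [179.9, -0.1, -159.0]
contact_force: [0.6, -0.8, -1.9]
gripper_width: 0.022
```

Call:
{"op": "apply_moves", "data": {
  "commands": [
    {"grip":1,"slide":[0.027,-0.035,0],"roll":-3.1},
    {"grip":1,"slide":[0.027,-0.035,0.03],"roll":-3.1},
    {"grip":1,"slide":[0.027,-0.035,0.045],"roll":-3.1},
    {"grip":1,"slide":[0.027,-0.035,0.045],"roll":-3.1}
  ]
}}

```text
time_s: 6.28
tcp_pos: [0.484, -0.2665, 0.1298]
eef_rot: [179.9, -0.2, -156.0]
contact_force: [-0.3, -1.1, -1.8]
gripper_width: 0.0217
```

Run:
```python
from h import *
s=get_state();print(s['tcp_pos'],s['eef_rot'],s['gripper_width'],s['contact_force'].round(2))
o=[]
for n in("side","top"):
    p,d=capture(n); q=px(n,[.4835,-.268,.1]).astype(int)
    print(n,q)
    o.append(cv2.resize(p[max(q[1]-50,0):q[1]+50,q[0]-40:q[0]+40,::-1],(400,500),interpolation=cv2.INTER_CUBIC))
t=s['tcp_pos'].copy()
q=px("side",[.4835,-.268,.1]).astype(int)
for X in ([*t[:2],t[2]-.0586],[*t[:2],t[2]-.0366],[.4835,-.2682,.049]): print((px("side",X)-q+[40,50])*5)
cv2.imwrite("pics/a3.png",np.hstack(o))
```

```text
[ 0.48396    -0.26646003  0.12979282] [ 179.86879278   -0.1870005  -156.02379886] 0.021684437806421077 [-0.26 -1.1  -1.82]
side [277 162]
top [334 207]
[200.31612178 291.01621706]
[200.21484455 261.60724595]
[201.25690361 318.58871511]
```

View pics/a3.png

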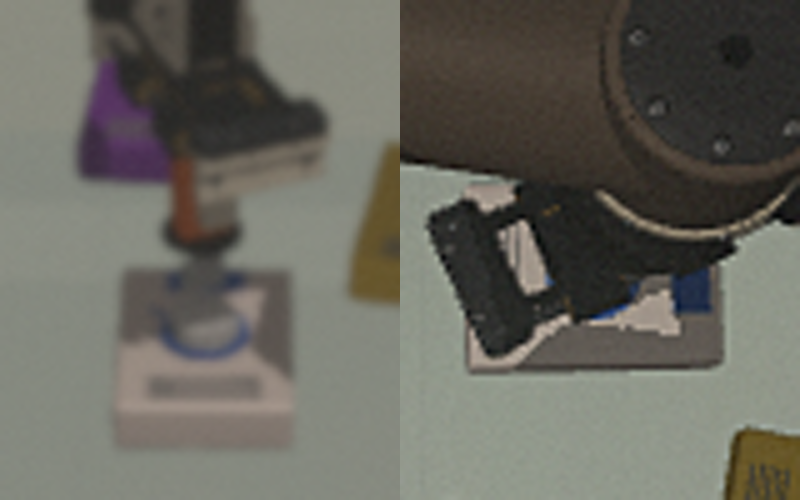

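Call:
{"op": "apply_moves", "data": {
  "commands": [
    {"grip":1,"slide":[0,0,0.005],"roll":0},
    {"grip":1,"slide":[0,0,0.01],"roll":0},
    {"grip":1,"slide":[0,0,0.015],"roll":0},
    {"grip":1,"slide":[0,0,0.015],"roll":0}
  ]
}}

```text
time_s: 6.88
tcp_pos: [0.4848, -0.2669, 0.1161]
eef_rot: [180.0, -0.0, -156.0]
contact_force: [0.3, 0.2, -1.8]
gripper_width: 0.0218
```

Run:
```python
from h import *
s=get_state();print(s['tcp_pos'],s['eef_rot'],s['contact_force'].round(2),s['moment'].round(3))
```

```text
[ 0.48478273 -0.26688973  0.11610638] [ 1.79971004e+02 -3.54060808e-02 -1.56040271e+02] [ 0.3   0.16 -1.77] [-0.035  0.001  0.001]
```

Call:
{"op": "apply_moves", "data": {
  "commands": [
    {"grip":1,"slide":[0.002,-0.001,0.004],"roll":0},
    {"grip":1,"slide":[0.002,-0.001,0.007],"roll":0},
    {"grip":1,"slide":[0.002,-0.001,0.01],"roll":0},
    {"grip":1,"slide":[0.002,-0.001,0.01],"roll":0}
  ]
}}

```text
time_s: 7.38
tcp_pos: [0.4835, -0.2687, 0.1063]
eef_rot: [180.0, -0.0, -156.0]
contact_force: [-0.8, 0.1, -1.4]
gripper_width: 0.022
```

Call:
{"op": "apply_moves", "data": {
  "commands": [
    {"grip":1,"slide":[0,0,0.002],"roll":0},
    {"grip":1,"slide":[0,0,0.004],"roll":0},
    {"grip":1,"slide":[0,0,0.004],"roll":0}
  ]
}}

```text
time_s: 7.75
tcp_pos: [0.4835, -0.2687, 0.1024]
eef_rot: [180.0, -0.0, -156.0]
contact_force: [0.4, 0.4, -0.7]
gripper_width: 0.0216
```

Call:
{"op": "apply_moves", "data": {
  "commands": [
    {"grip":1,"slide":[0,0,0.002],"roll":0},
    {"grip":1,"slide":[0,0,0.003],"roll":0},
    {"grip":1,"slide":[0,0,0.003],"roll":0}
  ]
}}

```text
time_s: 8.12
tcp_pos: [0.4836, -0.2687, 0.0994]
eef_rot: [180.0, -0.0, -156.0]
contact_force: [-0.5, -0.2, -1.4]
gripper_width: 0.0216
```

Run:
```python
from h import *
s=get_state();print(s['tcp_pos'],s['eef_rot'],s['contact_force'].round(2),s['moment'].round(3),s['joints'].round(1))
o=[]
for n in("side","top"):
    p,d=capture(n); q=px(n,[.4835,-.268,.07]).astype(int)
    o.append(cv2.resize(p[max(q[1]-30,0):q[1]+30,q[0]-32:q[0]+32,::-1],(400,375),interpolation=cv2.INTER_CUBIC))
cv2.imwrite("pics/a4.png",np.hstack(o))
```

```text
[ 0.48357559 -0.26871458  0.09944893] [ 1.79992623e+02 -1.17036248e-02 -1.56039310e+02] [-0.52 -0.22 -1.39] [0.039 0.022 0.026] [ -8.8  16.  -24.3   0.  -49.7 -57.3]
```

View pics/a4.png

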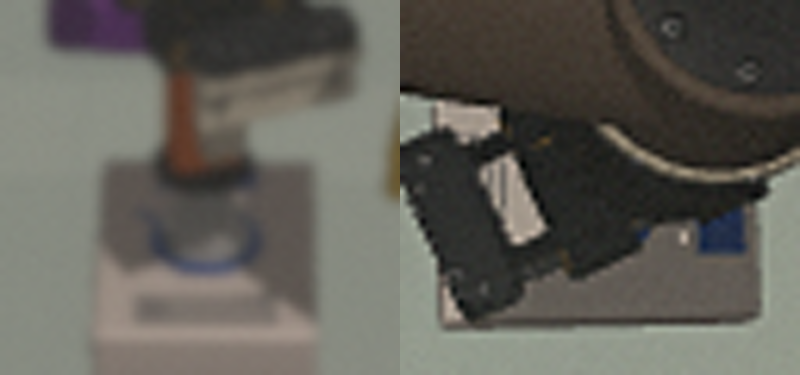

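Call:
{"op": "apply_moves", "data": {
  "commands": [
    {"grip":1,"slide":[0,0,0],"roll":5},
    {"grip":1,"slide":[0,0,0],"roll":10},
    {"grip":1,"slide":[0,0,0],"roll":15},
    {"grip":1,"slide":[0,0,0],"roll":20},
    {"grip":1,"slide":[0,0,0],"roll":25}
  ],
  "grip_force": 55
}}

```text
time_s: 8.85
tcp_pos: [0.4837, -0.2685, 0.0996]
eef_rot: [180.0, 0.0, 178.8]
contact_force: [-0.4, 1.4, -1.1]
gripper_width: 0.0218
```

Run:
```python
from h import *
s=get_state();print(s['tcp_pos'],s['eef_rot'],s['contact_force'].round(2),s['moment'].round(3))
```

```text
[ 0.48374042 -0.26850421  0.09959111] [1.79983330e+02 1.00439093e-02 1.78800114e+02] [-0.38  1.37 -1.09] [ 0.659 -0.114  0.05 ]
```

Call:
{"op": "apply_moves", "data": {
  "commands": [
    {"grip":1,"slide":[0,0,0],"roll":5},
    {"grip":1,"slide":[0,0,0],"roll":10},
    {"grip":1,"slide":[0,0,0],"roll":15},
    {"grip":1,"slide":[0,0,0],"roll":20},
    {"grip":1,"slide":[0,0,0],"roll":25}
  ]
}}

```text
time_s: 9.48
tcp_pos: [0.4839, -0.2684, 0.0996]
eef_rot: [180.0, 0.0, 153.8]
contact_force: [1.4, 1.7, -0.6]
gripper_width: 0.0222
```

Run:
```python
from h import *
s=get_state();print(s['tcp_pos'],s['eef_rot'],s['contact_force'].round(2),s['moment'].round(3))
```

```text
[ 0.48394553 -0.26841195  0.09960468] [1.79968726e+02 2.04697834e-02 1.53803622e+02] [ 1.42  1.66 -0.58] [ 0.783 -0.34   0.109]
```

Call:
{"op": "apply_moves", "data": {
  "commands": [
    {"grip":1,"slide":[0,0,0],"roll":4},
    {"grip":1,"slide":[0,0,0],"roll":8},
    {"grip":1,"slide":[0,0,0],"roll":12},
    {"grip":1,"slide":[0,0,0],"roll":14}
  ]
}}

```text
time_s: 9.98
tcp_pos: [0.4841, -0.2685, 0.0997]
eef_rot: [180.0, 0.0, 139.9]
contact_force: [1.3, 2.3, -1.8]
gripper_width: 0.0216
```

Run:
```python
from h import *
s=get_state();print(s['tcp_pos'],s['eef_rot'],s['contact_force'].round(2),s['moment'].round(3))
```

```text
[ 0.48406037 -0.26850503  0.09972359] [1.79965264e+02 2.80582282e-02 1.39902165e+02] [ 1.28  2.32 -1.79] [ 0.898 -0.43   0.112]
```

Call:
{"op": "apply_moves", "data": {
  "commands": [
    {"grip":1,"slide":[0,0,0],"roll":2},
    {"grip":1,"slide":[0,0,0],"roll":4}
  ]
}}

```text
time_s: 10.22
tcp_pos: [0.484, -0.2686, 0.0997]
eef_rot: [180.0, 0.0, 135.9]
contact_force: [1.7, 3.3, -0.5]
gripper_width: 0.0215
```

Run:
```python
from h import *
s=get_state();print(s['tcp_pos'],s['eef_rot'],s['contact_force'].round(2),s['moment'].round(3))
```

```text
[ 0.4840432  -0.26859607  0.09973183] [1.79966041e+02 3.00216506e-02 1.35870126e+02] [ 1.69  3.3  -0.46] [ 1.249 -0.737  0.069]
```

Call:
{"op": "apply_moves", "data": {
  "commands": [
    {"grip":1,"slide":[0,0,0],"roll":1.5},
    {"grip":1,"slide":[0,0,0],"roll":3}
  ]
}}

```text
time_s: 10.48
tcp_pos: [0.484, -0.2687, 0.0997]
eef_rot: [180.0, 0.0, 132.9]
contact_force: [3.2, 4.1, 0.8]
gripper_width: 0.0216
```

Run:
```python
from h import *
s=get_state();print(s['tcp_pos'],s['eef_rot'],s['contact_force'].round(2),s['moment'].round(3))
o=[]
for n in("side","top"):
    p,d=capture(n); q=px(n,[.4835,-.268,.07]).astype(int)
    o.append(cv2.resize(p[max(q[1]-30,0):q[1]+30,q[0]-32:q[0]+32,::-1],(400,375),interpolation=cv2.INTER_CUBIC))
cv2.imwrite("pics/a5.png",np.hstack(o))
```

```text
[ 0.48400419 -0.26867328  0.09970712] [1.79971250e+02 2.70054959e-02 1.32877916e+02] [3.24 4.07 0.76] [ 1.476 -0.926  0.033]
```

View pics/a5.png

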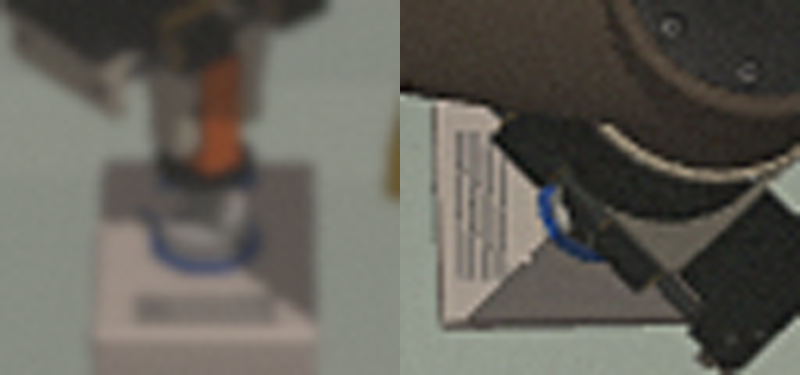

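Call:
{"op": "apply_moves", "data": {
  "commands": [
    {"grip":1,"slide":[0,0,0],"roll":1.5},
    {"grip":1,"slide":[0,0,0],"roll":3},
    {"grip":1,"slide":[0,0,0],"roll":3}
  ]
}}

```text
time_s: 10.95
tcp_pos: [0.4839, -0.2687, 0.0997]
eef_rot: [180.0, 0.0, 129.9]
contact_force: [2.6, 4.8, 0.4]
gripper_width: 0.0218
```

Run:
```python
from h import *
s=get_state();print(s['tcp_pos'],s['eef_rot'],s['contact_force'].round(2),s['moment'].round(3),s['joint_torque'].round(2))
```

```text
[ 0.48390218 -0.26872632  0.09969611] [1.79980502e+02 2.29774123e-02 1.29940485e+02] [2.6  4.82 0.42] [ 1.511 -1.258  0.067] [ -2.7  -45.55  21.79   6.54  -1.06  -0.3 ]
```

Call:
{"op": "apply_moves", "data": {
  "commands": [
    {"grip":1,"slide":[0,0,0],"roll":2},
    {"grip":1,"slide":[0,0,0],"roll":4},
    {"grip":1,"slide":[0,0,0],"roll":4}
  ]
}}

```text
time_s: 11.32
tcp_pos: [0.4842, -0.2686, 0.0998]
eef_rot: [179.9, 0.0, 125.9]
contact_force: [3.3, 5.3, 0.5]
gripper_width: 0.0219
```

Run:
```python
from h import *
for i in range(3):
    p,d=capture("top")
    s=get_state();print(s['tcp_pos'],s['eef_rot'],s['contact_force'].round(2),s['moment'].round(3),s['joint_torque'].round(2),s['gripper_width'])
p,d=capture("side"); q=px("side",[.4835,-.268,.07]).astype(int)
cv2.imwrite("pics/a6.png",cv2.resize(p[q[1]-30:q[1]+30,q[0]-32:q[0]+32,::-1],(640,600),interpolation=cv2.INTER_CUBIC))
```

```text
[ 0.48428485 -0.2686262   0.09978855] [1.79945799e+02 4.04220179e-02 1.25922346e+02] [3.82 5.56 1.2 ] [ 2.081 -1.585  0.199] [ -3.62 -45.33  21.23   6.79  -1.32  -0.26] 0.021846058125372846
[ 0.48424683 -0.26859595  0.09974874] [1.79948210e+02 3.53628891e-02 1.25928190e+02] [3.17 5.3  0.38] [ 2.04  -1.62   0.213] [ -3.62 -45.33  21.23   6.79  -1.33  -0.21] 0.02186762561988719
[ 0.48422672 -0.26860745  0.09976664] [1.79949183e+02 3.61308402e-02 1.25927989e+02] [3.99 5.82 1.41] [ 2.056 -1.589  0.173] [ -3.62 -45.34  21.23   6.79  -1.33  -0.19] 0.02181165775597252
```

View pics/a6.png

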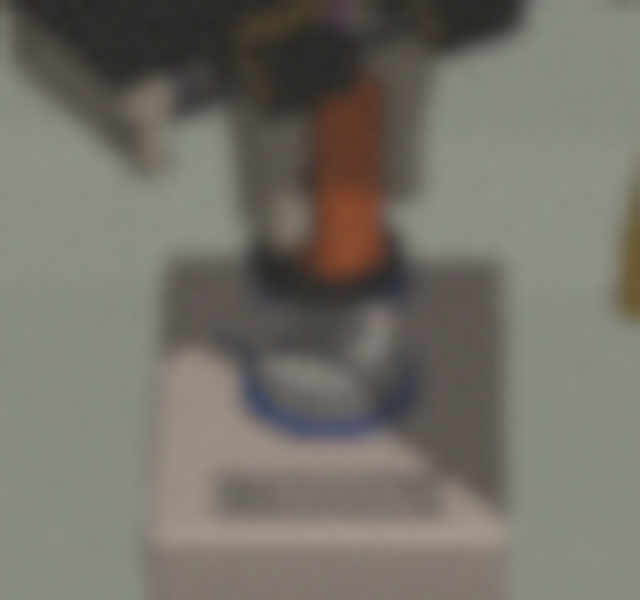

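Call:
{"op": "apply_moves", "data": {
  "commands": [
    {"grip":1,"slide":[0,0,0],"roll":2},
    {"grip":1,"slide":[0,0,0],"roll":2}
  ]
}}

```text
time_s: 11.78
tcp_pos: [0.4843, -0.2686, 0.0999]
eef_rot: [179.9, 0.0, 123.9]
contact_force: [3.7, 7.0, 2.3]
gripper_width: 0.0218
```

Run:
```python
from h import *
s=get_state();print(s['tcp_pos'],s['eef_rot'],s['contact_force'].round(2),s['moment'].round(3),s['joint_torque'].round(2),s['gripper_width'])
```

```text
[ 0.48429576 -0.26856726  0.09987957] [1.79948770e+02 3.98060776e-02 1.23929045e+02] [3.69 7.03 2.31] [ 2.411 -1.413  0.351] [ -4.13 -44.2   20.95   6.71  -1.03  -0.57] 0.02175886055287311
```

Call:
{"op": "apply_moves", "data": {
  "commands": [
    {"grip":1,"slide":[0,0,0],"roll":-4},
    {"grip":1,"slide":[0,0,0],"roll":-8},
    {"grip":1,"slide":[0,0,0],"roll":-12},
    {"grip":1,"slide":[0,0,0],"roll":-12}
  ]
}}

```text
time_s: 12.28
tcp_pos: [0.4827, -0.269, 0.0992]
eef_rot: [-179.9, -0.1, 135.9]
contact_force: [0.5, -0.1, -0.9]
gripper_width: 0.022
```

Run:
```python
from h import *
s=get_state();print(s['tcp_pos'],s['eef_rot'],s['contact_force'].round(2),s['moment'].round(3),s['joint_torque'].round(2),s['gripper_width'])
```

```text
[ 0.48274993 -0.26903722  0.09924945] [-1.79928397e+02 -6.31175237e-02  1.35882638e+02] [ 0.47 -0.14 -0.88] [ 0.203 -0.249 -0.026] [ -0.49 -46.78  23.67   5.95  -0.3    0.58] 0.021987032618187626
```

Call:
{"op": "apply_moves", "data": {
  "commands": [
    {"grip":1,"slide":[0,0,-0.01],"roll":0},
    {"grip":1,"slide":[0,0,-0.03],"roll":0},
    {"grip":1,"slide":[0,0,-0.06],"roll":0},
    {"grip":1,"slide":[0,0,-0.08],"roll":0},
    {"grip":1,"slide":[0,0,-0.08],"roll":0}
  ]
}}

```text
time_s: 12.9
tcp_pos: [0.4842, -0.2692, 0.1815]
eef_rot: [179.9, 0.2, 135.9]
contact_force: [-0.1, 0.7, -1.7]
gripper_width: 0.0214
```

Run:
```python
from h import *
s=get_state();print(s['tcp_pos'],s['eef_rot'],s['contact_force'].round(2),s['moment'].round(3),s['joints'].round(1),s['gripper_width'])
p,d=capture("side"); q=px("side",[.4835,-.268,.09]).astype(int)
cv2.imwrite("pics/a7.png",cv2.resize(p[q[1]-40:q[1]+40,q[0]-40:q[0]+40,::-1],(600,600),interpolation=cv2.INTER_CUBIC))
```

```text
[ 0.48423008 -0.26917425  0.18149621] [1.79929399e+02 1.53927441e-01 1.35900910e+02] [-0.13  0.71 -1.7 ] [-0.034  0.011  0.069] [  -8.8   11.1  -18.6    0.   -60.1 -125.3] 0.02141331787981793
```

View pics/a7.png

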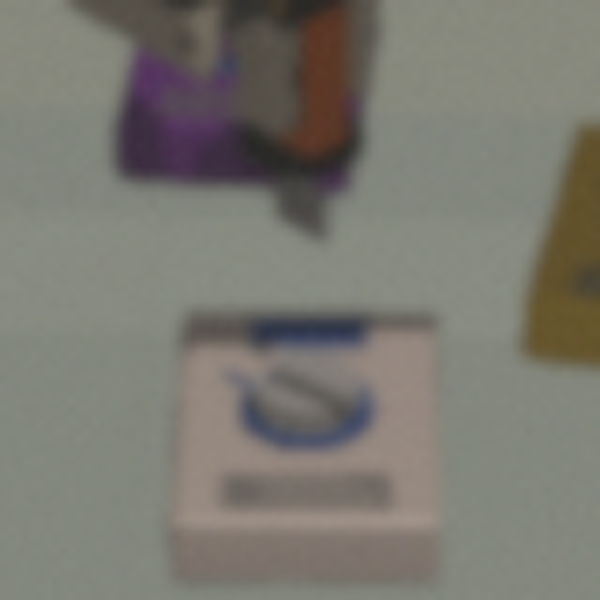

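Call:
{"op": "apply_moves", "data": {
  "commands": [
    {"grip":1,"slide":[0.02,0.042,0],"roll":-8},
    {"grip":1,"slide":[0.042,0.086,0],"roll":-16},
    {"grip":1,"slide":[0.063,0.13,0],"roll":-24},
    {"grip":1,"slide":[0.085,0.176,0],"roll":-32},
    {"grip":1,"slide":[0.106,0.22,0],"roll":-40}
  ],
  "grip_force": 40
}}

```text
time_s: 13.58
tcp_pos: [0.5599, -0.0355, 0.1784]
eef_rot: [-180.0, -0.1, 176.2]
contact_force: [0.2, -0.8, -1.2]
gripper_width: 0.0221
```

Run:
```python
from h import *
capture("side")
s=get_state();print(s['tcp_pos'],s['eef_rot'])
y=np.radians(s['eef_rot'][2]); d=np.array([.5763,.0085])-s['tcp_pos'][:2]
print(d@[np.cos(y),np.sin(y)],d@[np.sin(y),-np.cos(y)])
```

```text
[ 0.56210559 -0.03151961  0.17835782] [ 1.79981423e+02 -2.35308549e-02  1.76684769e+02]
-0.011856347679031095 0.04077349409296564
```

Call:
{"op": "apply_moves", "data": {
  "commands": [
    {"grip":1,"slide":[-0.012,0.041,0],"roll":-5},
    {"grip":1,"slide":[-0.012,0.041,0],"roll":-5},
    {"grip":1,"slide":[-0.012,0.041,0],"roll":-5},
    {"grip":1,"slide":[-0.012,0.041,0],"roll":-5}
  ]
}}

```text
time_s: 14.12
tcp_pos: [0.5746, 0.0023, 0.1791]
eef_rot: [-180.0, -0.1, -179.1]
contact_force: [-0.1, 0.2, 0.1]
gripper_width: 0.0219
```

Run:
```python
from h import *
p,d=capture("side"); q=px("side",[.577,.009,.1]).astype(int)
cv2.imwrite("pics/a8.png",cv2.resize(p[q[1]-45:q[1]+45,q[0]-40:q[0]+40,::-1],(534,600),interpolation=cv2.INTER_CUBIC))
s=get_state();print(s['tcp_pos'],s['eef_rot'],s['gripper_width'])
y=np.radians(s['eef_rot'][2]); d=np.array([.5763,.0085])-s['tcp_pos'][:2]
print(d@[np.cos(y),np.sin(y)],d@[np.sin(y),-np.cos(y)])
t=s['tcp_pos']
for z in (t[2]-.0586,t[2]-.0366): print((px("side",[*t[:2],z])-q+[40,45])*6.67)
```

```text
[0.57477589 0.00228522 0.17931442] [-1.79989728e+02 -3.54359749e-02 -1.79125376e+02] 0.021225429105923208
-0.0016187951875845893 0.006190788503012925
[273.50613217 252.02372933]
[270.9534849 208.8943345]
```

View pics/a8.png

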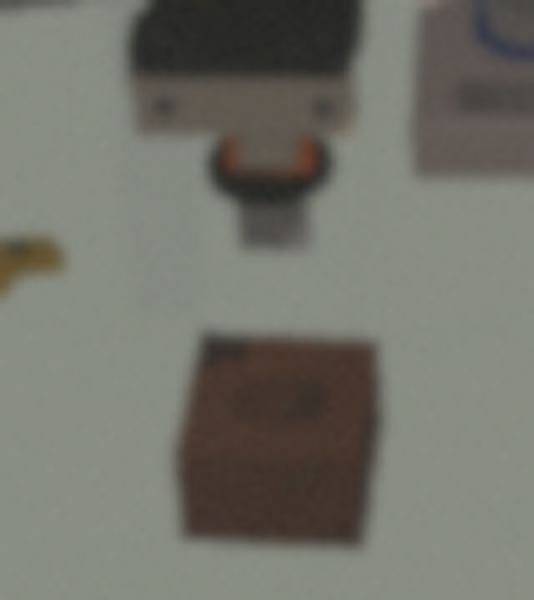

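Call:
{"op": "apply_moves", "data": {
  "commands": [
    {"grip":1,"slide":[-0.0015,0.006,0],"roll":0},
    {"grip":1,"slide":[-0.0015,0.006,0.02],"roll":0},
    {"grip":1,"slide":[-0.0015,0.006,0.04],"roll":0},
    {"grip":1,"slide":[-0.0015,0.006,0.05],"roll":0},
    {"grip":1,"slide":[-0.0015,0.006,0.05],"roll":0}
  ]
}}

```text
time_s: 14.8
tcp_pos: [0.5764, 0.009, 0.1291]
eef_rot: [-180.0, -0.1, -179.1]
contact_force: [0.6, 0.8, -1.1]
gripper_width: 0.0215
```

Call:
{"op": "apply_moves", "data": {
  "commands": [
    {"grip":1,"slide":[0,0,0.015],"roll":0},
    {"grip":1,"slide":[0,0,0.03],"roll":0},
    {"grip":1,"slide":[0,0,0.045],"roll":0},
    {"grip":1,"slide":[0,0,0.056],"roll":0},
    {"grip":1,"slide":[0,0,0.056],"roll":0}
  ]
}}

```text
time_s: 15.42
tcp_pos: [0.576, 0.009, 0.0723]
eef_rot: [-180.0, -0.1, -179.0]
contact_force: [1.0, -0.4, -1.4]
gripper_width: 0.0219
```

Run:
```python
from h import *
s=get_state();print(s['tcp_pos'],s['eef_rot'],s['contact_force'].round(2),s['moment'].round(3))
```

```text
[0.5759589  0.00895396 0.07234025] [-1.79961964e+02 -1.19923756e-01 -1.79041464e+02] [ 1.03 -0.41 -1.42] [ 0.009  0.014 -0.007]
```

Now I'll lower the last 5 mm onto the block.

Call:
{"op": "apply_moves", "data": {
  "commands": [
    {"grip":1,"slide":[0,0,0.002],"roll":0},
    {"grip":1,"slide":[0,0,0.004],"roll":0},
    {"grip":1,"slide":[0,0,0.0055],"roll":0},
    {"grip":1,"slide":[0,0,0.0055],"roll":0}
  ]
}}

```text
time_s: 15.92
tcp_pos: [0.5766, 0.0092, 0.0681]
eef_rot: [180.0, 0.0, -179.0]
contact_force: [0.1, -0.5, -1.3]
gripper_width: 0.0218
```

Call:
{"op": "apply_moves", "data": {
  "commands": [
    {"grip":1,"slide":[0,0,0.001],"roll":0},
    {"grip":1,"slide":[0,0,0.0015],"roll":0},
    {"grip":1,"slide":[0,0,0.0015],"roll":0}
  ]
}}

```text
time_s: 16.3
tcp_pos: [0.5767, 0.0092, 0.0666]
eef_rot: [180.0, 0.0, -179.0]
contact_force: [-0.5, -0.4, -1.1]
gripper_width: 0.0218
```

Call:
{"op": "apply_moves", "data": {
  "commands": [
    {"grip":1,"slide":[0,0,0.0005],"roll":0},
    {"grip":1,"slide":[0,0,0.001],"roll":0},
    {"grip":1,"slide":[0,0,0.001],"roll":0}
  ]
}}

```text
time_s: 16.68
tcp_pos: [0.5767, 0.0092, 0.0665]
eef_rot: [-180.0, 0.0, -179.0]
contact_force: [-3.7, 1.1, 8.5]
gripper_width: 0.0219
```

Seated: 8.5 N upward. I'll release slowly.

Call:
{"op": "apply_moves", "data": {
  "commands": [
    {"grip":1,"slide":[0,0,-0.0007],"roll":0},
    {"grip":0.6,"slide":[0,0,-0.0007],"roll":0},
    {"grip":0.5,"slide":[0,0,-0.0007],"roll":0},
    {"grip":0.2,"slide":[0,0,-0.0007],"roll":0},
    {"grip":0.0,"slide":[0,0,-0.0007],"roll":0}
  ]
}}

```text
time_s: 17.3
tcp_pos: [0.5767, 0.0092, 0.0662]
eef_rot: [-180.0, -0.0, -179.0]
contact_force: [0.1, -0.1, -0.0]
gripper_width: 0.0559
```

Call:
{"op": "apply_moves", "data": {
  "commands": [
    {"grip":0,"slide":[0,0,0],"roll":0},
    {"grip":0,"slide":[0,0,0],"roll":0},
    {"grip":0,"slide":[0,0,0],"roll":0},
    {"grip":0,"slide":[0,0,0],"roll":0},
    {"grip":0,"slide":[0,0,0],"roll":0}
  ]
}}

```text
time_s: 17.92
tcp_pos: [0.5766, 0.0092, 0.0663]
eef_rot: [180.0, -0.0, -179.0]
contact_force: [-0.7, 0.2, -0.4]
gripper_width: 0.0873
```

Call:
{"op": "apply_moves", "data": {
  "commands": [
    {"grip":0,"slide":[0,0,-0.02],"roll":0},
    {"grip":0,"slide":[0,0,-0.05],"roll":0},
    {"grip":0,"slide":[0,0,-0.09],"roll":0},
    {"grip":0,"slide":[0,0,-0.13],"roll":0},
    {"grip":0,"slide":[0,0,-0.16],"roll":0}
  ]
}}

```text
time_s: 18.55
tcp_pos: [0.5769, 0.0092, 0.2283]
eef_rot: [180.0, 0.1, -179.0]
contact_force: [-0.1, -0.7, -0.0]
gripper_width: 0.0877
```

Call:
{"op": "apply_moves", "data": {
  "commands": [
    {"grip":0,"slide":[0.04,-0.03,0],"roll":0},
    {"grip":0,"slide":[0.06,-0.08,0],"roll":0},
    {"grip":0,"slide":[0.08,-0.13,0],"roll":0},
    {"grip":0,"slide":[0.1,-0.18,0],"roll":0},
    {"grip":0,"slide":[0.12,-0.23,0],"roll":0}
  ]
}}

```text
time_s: 19.18
tcp_pos: [0.4597, -0.2242, 0.2266]
eef_rot: [-180.0, 0.0, -179.0]
contact_force: [0.9, -0.1, -0.5]
gripper_width: 0.0878
```

Call:
{"op": "apply_moves", "data": {
  "commands": [
    {"grip":0,"slide":[0.025,-0.05,0],"roll":0},
    {"grip":0,"slide":[0.05,-0.1,0],"roll":0},
    {"grip":0,"slide":[0.075,-0.15,0],"roll":0},
    {"grip":0,"slide":[0.1,-0.2,0],"roll":0},
    {"grip":0,"slide":[0.1,-0.2,0],"roll":0}
  ]
}}

```text
time_s: 19.8
tcp_pos: [0.3618, -0.4271, 0.2258]
eef_rot: [180.0, -0.1, -179.3]
contact_force: [0.2, 1.5, 0.1]
gripper_width: 0.0872
```

Run:
```python
from h import *
s=get_state();print(s['tcp_pos'],s['contact_force'].round(2))
p,d=capture("side"); cv2.imwrite("pics/f_side.png",p[:,:,::-1])
p,d=capture("top"); cv2.imwrite("pics/f_top.png",p[:,:,::-1])
cv2.imwrite("pics/f_z.png",np.hstack([cv2.resize(p[a:a+60,b:b+60,::-1],(260,260),interpolation=cv2.INTER_NEAREST) for a,b in((150,210),(182,302),(188,140))]))
```

```text
[ 0.36181608 -0.42707507  0.22576349] [0.25 1.55 0.07]
```

View pics/f_z.png

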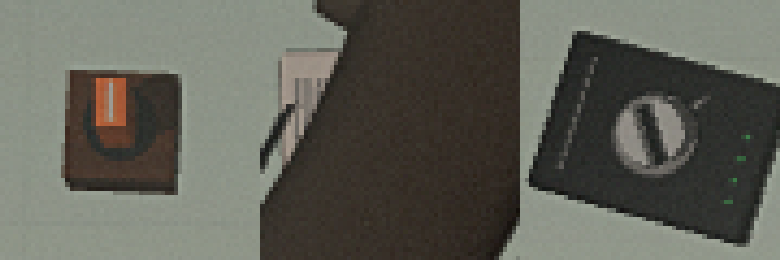

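View pics/f_side.png

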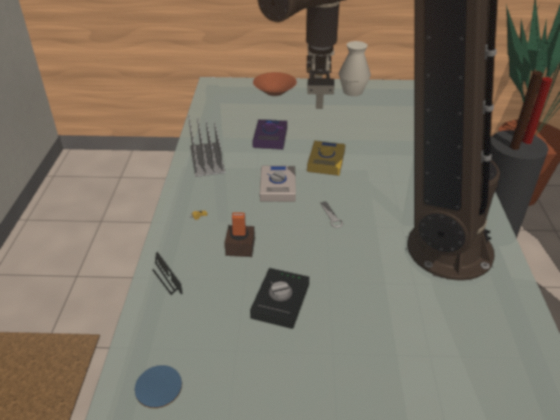

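The key stands upright at (238,225) in the side view and the hub cap hasn't moved. I'll clear the arm to measure the chime slot from the top.

Call:
{"op": "apply_moves", "data": {
  "commands": [
    {"grip":0,"slide":[0.025,-0.045,0],"roll":0},
    {"grip":0,"slide":[0.05,-0.09,0],"roll":0},
    {"grip":0,"slide":[0.075,-0.135,0],"roll":0},
    {"grip":0,"slide":[0.1,-0.18,0],"roll":0},
    {"grip":0,"slide":[0.11,-0.2,0],"roll":0}
  ]
}}

```text
time_s: 20.52
tcp_pos: [0.2571, -0.6272, 0.2259]
eef_rot: [180.0, -0.0, -179.0]
contact_force: [1.1, 0.7, -0.7]
gripper_width: 0.088
```

Run:
```python
from h import *
p,d=capture("top")
cv2.imwrite("pics/g.png",np.hstack([cv2.resize(p[192:232,306:362,::-1],(560,400),interpolation=cv2.INTER_NEAREST),cv2.resize(p[160:200,215:239,::-1],(240,400),interpolation=cv2.INTER_NEAREST)]))
```

```text
(no output)
```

View pics/g.png

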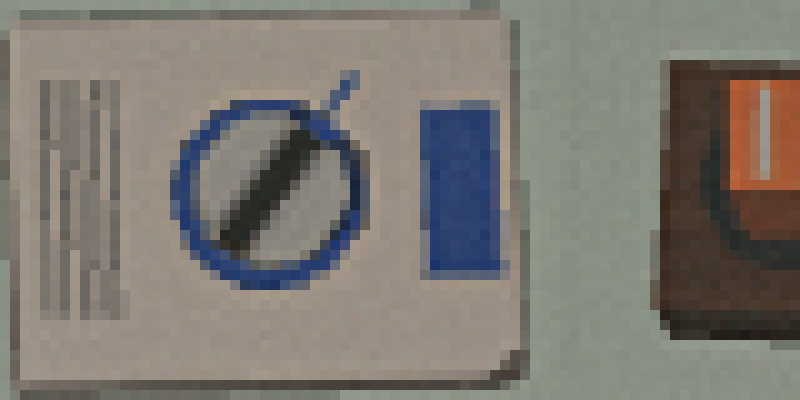

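```bash
python3 -c "
from plant import *
print(get_state()['qd'].round(2)); print(close_job())"
```

```text
[ 2.31 -1.77 -3.02 -0.68  0.63 -2.89]
the job is handed in; nothing more can be done
None
```

The job is handed in. The chime's cap is turned clockwise to its stop, and the orange key is back upright in its stand. It took about 20.6 s of the 51 s allowed.

- **Inserting the blade:** it went about 8.6 mm into the slot (from the tool height) with no contact force, so it entered cleanly.
- **Turning the cap:** the moment about the vertical was about 0.07 N m while the cap moved. It then rose to 0.35 N m, which I took as the stop. The blade had to turn about 10° past the play I expected before that happened. I then turned back 12° to free the blade and lifted out.
- **Chime cap:** the last top picture shows its slot in line with the blue line.
- **Key:** it met the block on the way down (8.5 N) and was released. Its white line is in the same place in the top picture as at the start, and it looks upright in the side view.
- **Hub cap:** never approached; its slot is well away from its mark.
- **Arm:** parked clear with about 1 N or less on any axis, though its joints were still settling at about 3°/s when I handed in.

I saw no sign of a failed check. The hand-in itself gives no verdict.

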